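# Refit the reversed gauge arm on the wheel-checking stand

## Task

On each of the two wheel-checking stands, the gauge arm on the pivot pin should have its thin pointer towards the small wheel, but on one of them it was put on back to front, with the round paddle at the wheel. Lift that arm off its pin, turn it end for end, and refit it fully down on the same pin with its pointer towards the wheel, between the two stop pins, lowering it rather than dropping it. Leave the other stand's arm as it is.

Things in the scene. Friction and masses are not known exactly. Their poses are not given: they have to be found in the camera images.
- gauge_reversed: The back-to-front gauge arm: level aluminium bar (18 mm wide, 8 thick) with an upright hub mid-way: 30 mm along the bar, 38 across, 30 high, 22 mm vertical through hole, undersides flush. Origin: hub centre, half-way up; x: along the bar to the thin pointer; z: up. Opposite the pointer a flat round paddle, 40 mm across, ends 87 mm from the origin. 0.2 kg, balanced near the hub, loose on its pin.
- gauge_reversed_tip (a point): End of that arm's pointer (6 mm wide), 88 mm from the hub's centre and 11 mm below it.
- stand_a_seat (a point): Where that arm's hub centre lies when it is fully down and centred on its pin, 45 mm above the table. x: level, from the pin towards this stand's wheel; z: up. The pin is 12 mm thick and ends in a blunt cone, 29 mm above this point (14 mm above a seated hub). The arm rests on a rail 24 mm wide, its top 15 mm below this point.
- stand_a: That arm's stand, fixed. Origin: under the pin, on the table; x: to the wheel. Base plate 70 mm wide, 10 high. Two stop pins, 6 mm thick, top 50 mm above the table, 40 mm from the pin towards the wheel, 21 mm to either side: the bar has 12 degrees of swing between them, so it turns round only when lifted. Flat-lying scooter wheel 140 mm across, axle 170 mm from the pin, top 68 mm above the table.
- gauge_good: The other stand's gauge arm, of the same make, already right with its pointer towards its wheel: leave it alone. Origin and axes as for the reversed arm.
Things that resemble listed ones, but are neither listed nor needed, are in the scene too. Leave any green look-alike of the gauge_reversed alone.

How it is judged:
By the outcome, as a careful person would: the job done as asked, in the order asked, and still so for the second after the job is handed in, with the robot touching nothing.
It also fails if it takes over 43 s, if anything falls off the work surface, if the arm or the gripper's body presses on something with over 40 N, if the wrist force passes 120 N, or if a joint passes its speed limit or range.

## Robot

A 6-joint arm with a two-finger parallel gripper is mounted at the origin on the work surface. World frame = base frame: x ahead of the robot, y to its left, z up, the work surface at z = 0. Lengths are in mm, angles in rad, forces in N, time in s.
With the tool pointing down it reaches from about 275 to 750 mm from the base axis. Payload 10.2 kg.
Tool frame: the origin (TCP) lies between the finger pads; the fingertips stand 22 mm ahead of it and the grasp point (between the pads) lies 3 mm ahead of it (ctrl.nose_length is the distance from the TCP to the fingertips, in mm); z points along the fingers, y is the line along which they close (so a half turn about z gives the same grasp; the last joint's range is limited). The gripper opens to 85 mm and grips with 20 to 120 N. Pads are 22 mm wide; open, the fingers measure 114 mm over their backs; the gripper's body (76 mm by 85 mm) begins 54 mm behind the grasp point. The pads swing forward as they close: fully open they stand 13 mm farther back than shut.
Start: joints at [0.976, 0.313, 1.498, -0, 1.331, -0.223], TCP at [190.742, 489.131, 253.294] pointing down, gripper open.
Joint ranges: [-2.94, 2.94], [-0.97, 2.17], [0.19, 2.56], [-1.23, 4.37], [0.02, 3.11], [-2.88, 2.88]. Speed limits (rad/s): [2.39, 2.39, 3.01, 3.14, 3.14, 3.14].

## Interface

Orientations are given as a unit quaternion [w, x, y, z].
In Python, from rig import sense, imaging, ctrl gives the robot as it stands. The module is installed in compiled form; this text tells all that it offers.
- The arm moves only by the tool apply_moves, never from a script. Its argument "commands" is a list of rows, each a list of 5 numbers: the gripper command: -1 is fully open, 1 is shut, values between are in proportion, then the shift along the tool's x, y, z in mm, then the turn about the tool's z in degrees. A call has 1 to 20 rows; each row shifts and turns the commanded pose from where the row before left it, along the tool's axes as they then stand; what a row does not reach is not made up. A row lasts 1/8 s, in which the tool goes at most 62.5 mm and 10.7 degrees, less where a joint would pass 70% of its speed; a pose out of reach is approached as far as the arm can. A call is refused whole if a number of a shift passes 62.5 or a number of a turn 10.7, either way. A call with a gripper value outside its range is refused whole. The fingers move at their own pace and stop on an object; "newtons" is the grip in N (left out, the last holds). Time passes only in rows, so rows that do not move let the fingers close. It gives the time, the measured TCP pose, the force, the opening and the grip force at its end, in the units of the state.
- sense(): the state, without advancing time (a new reading comes with each control period).
- imaging.capture(name): name is "scene" or "top"; returns the picture (384x512x3 uint8, blue, green, red); there is no depth.
- imaging.calibration(name): a dict with "camera_matrix" (3x3 intrinsics, pixels), "world_to_cam" (4x4, takes a point from world to camera coordinates). Camera axes: x right, y up, looking along -z (the intrinsics and any distortion apply to the point x, -y, -z); pixel columns grow to the right and rows downward; lengths in mm; the calibration is good to about 2 mm. A picture is of the moment at which its call begins. calibration takes no time and is no camera call.
- ctrl.finish_job(): hands the job in; it is judged then, once.
The state is a dict: "time_s": time; "joints": joint angles; "dq": joint speeds; "tau": joint torques, N m; "eef_pos": TCP position; "ee_rot": TCP orientation; "force": force on the tool from outside, world axes, zero at the start; "wrist_torque": the same for the moment, N m; "grip_width": opening from 0.0 (shut) to 1.0 (fully open); "grip_force": force on a finger pad.
Only numpy, scipy, OpenCV 4.12 (cv2) and the standard library are available. Lean on these libraries where they do the work, as an engineer would, in place of code of your own. Each camera call takes 0.05 s, during which the arm holds its last target. There are 200 camera calls.

## Working session

There is one attempt and no reset: what is moved stays moved. The work goes in short steps, Python scripts to look and compute and a tool call to move; the robot and the scene stay as the last step left them, time stands still between calls to the robot, and variables do not carry over. Pictures are saved under pics/ and viewed, at most 10 in all, crops included, and the job is handed in when it is done.

Besides the shell and the picture viewer there is one more tool, called as name([rows], argument=value, ...), one row to a line, values as JSON. apply_moves: Moves the arm, as the interface text tells. Its arguments: {"type":"object","properties":{"commands":{"type":"array","items":{"type":"array","items":{"type":"number"}}},"newtons":{"type":"number"}},"required":["commands"]}

```bash
mkdir -p pics; python3 - <<'E'
from rig import sense, imaging, ctrl
import cv2
for n in("scene","top"):
    cv2.imwrite(f"pics/{n}0.png",cv2.resize(imaging.capture(n),(800,600),interpolation=cv2.INTER_CUBIC))
    c=imaging.calibration(n);print(c["camera_matrix"],c["world_to_cam"],c.keys())
s=sense();print(s["eef_pos"],s["ee_rot"],s["time_s"],ctrl.nose_length)
E
```

```text
[[442.63438491   0.         256.97991563]
 [  0.         442.63438491 194.56136529]
 [  0.           0.           1.        ]] [[-7.21205448e-01  6.92709246e-01  4.07455545e-03  3.77737874e+02]
 [-5.88814468e-01 -6.16114001e-01  5.23164467e-01  1.39002908e+02]
 [ 3.64911254e-01  3.74909907e-01  8.52222001e-01 -1.46338416e+03]
 [ 0.00000000e+00  0.00000000e+00  0.00000000e+00  1.00000000e+00]] dict_keys(['camera_matrix', 'world_to_cam'])
[[397.77384689   0.         262.10119811]
 [  0.         397.77384689 186.23088798]
 [  0.           0.           1.        ]] [[ 1.82489088e-03 -9.99964849e-01  8.18355897e-03 -1.24122993e+02]
 [ 9.85890088e-01  3.16888601e-03  1.67363954e-01 -3.94589365e+02]
 [-1.67384003e-01  7.76266872e-03  9.85861216e-01 -9.31669834e+02]
 [ 0.00000000e+00  0.00000000e+00  0.00000000e+00  1.00000000e+00]] dict_keys(['camera_matrix', 'world_to_cam'])
[190.63389098 488.9530321  252.77819925] [-2.46848223e-04  1.84846174e-01  9.82767290e-01 -5.32797746e-04] 0.1 22.0
```

View pics/scene0.png

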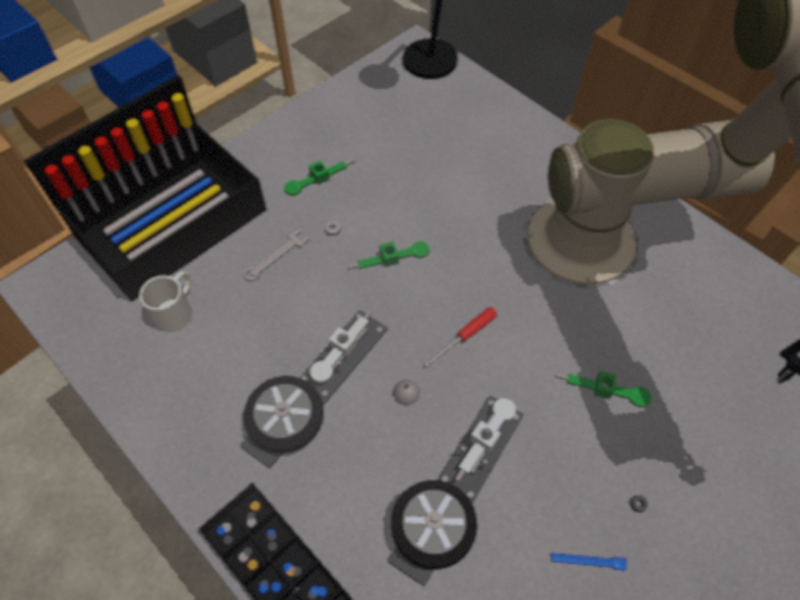

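View pics/top0.png

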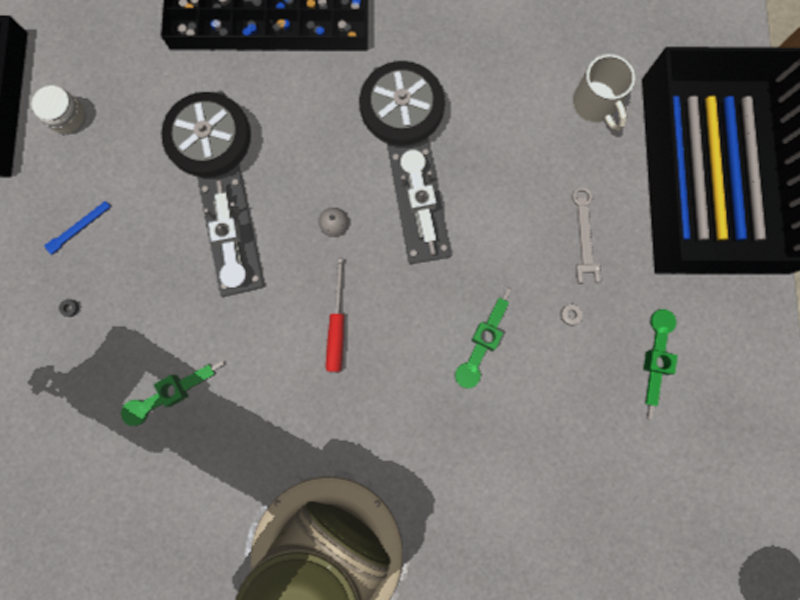

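The two candidates are the stand with its wheel at top (402,102) and the one with its wheel at top (205,133). On the first, the paddle (413,160) is at the wheel, so it is the reversed arm. On the second, the thin pointer is at the wheel, so it is right. The green ones are look-alikes. I'll confirm this in one enlarged crop.

```bash
cat > h.py <<'E'
import numpy as np, cv2
from rig import sense, imaging, ctrl
def ray(n,u,v,z):
    c=imaging.calibration(n);K=c["camera_matrix"];T=c["world_to_cam"];R=T[:3,:3]
    d=np.array([(u-K[0,2])/K[0,0],-(v-K[1,2])/K[1,1],-1.]);o=-R.T@T[:3,3];d=R.T@d
    return o+d*(z-o[2])/d[2]
def proj(n,p):
    c=imaging.calibration(n);K=c["camera_matrix"];T=c["world_to_cam"];q=T[:3,:3]@np.array(p)+T[:3,3]
    return K[0,0]*q[0]/-q[2]+K[0,2],-K[1,1]*q[1]/-q[2]+K[1,2]
def crop(n,x,y,w,h,s):
    im=imaging.capture(n)[y:y+h,x:x+w]; return cv2.resize(im,None,fx=s,fy=s,interpolation=cv2.INTER_CUBIC)
E
python3 - <<'E'
from h import *
a=crop("top",220,30,80,150,4); b=crop("scene",150,180,110,150,4)
cv2.imwrite("pics/c1.png",np.hstack([a,b]))
E
```

```text
(no output)
```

View pics/c1.png

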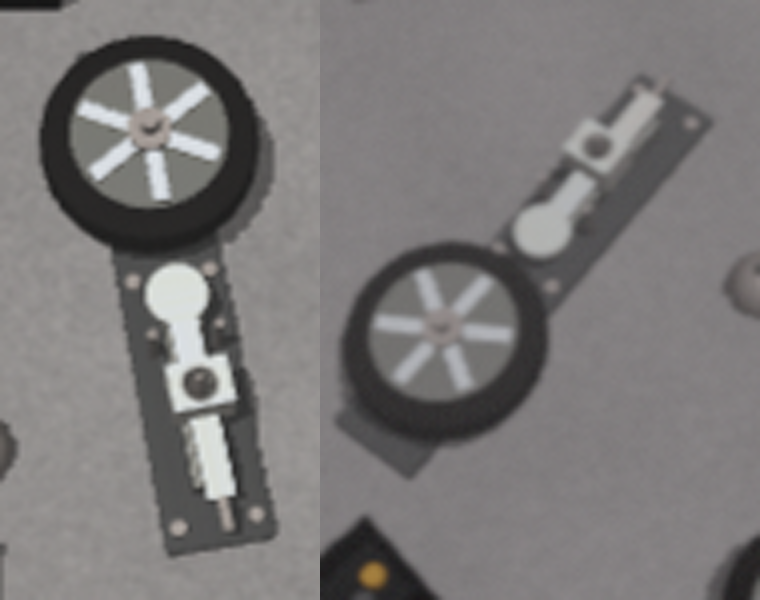

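The crop confirms it: on the target stand the paddle is at crop (177,293) beside the wheel, the hub is at (202,382), and the pointer tip at (230,528) points away.

```bash
python3 - <<'E'
from h import *
t=lambda x,y,z:ray("top",220+x/4,30+y/4,z)[:2].round(1)
s=lambda x,y,z:ray("scene",150+(x-320)/4,180+y/4,z)[:2].round(1)
print("hub",t(202,382,60),s(597,147,60)); print("pin tip",t(201,381,74))
print("rim",t(149,132,66),s(441,328,66)); print("paddle",t(177,293,38),s(542,231,38)); print("tip",t(230,528,34),s(662,84,34))
for a,b in[((115,255),(168,553)),((222,240),(275,535))]:
    d=t(*a,10)-t(*b,10);print("edge",np.degrees(np.arctan2(d[1],d[0])))
    
E
```

```text
hub [ 539.8 -143. ] [ 541.4 -137.8]
pin tip [ 535.8 -142. ]
rim [ 698.7 -110.3] [ 710.  -103.4]
paddle [ 605.1 -128.1] [ 607.5 -123.9]
tip [ 455.3 -160.8] [ 462.7 -156.5]
edge 9.98972798268934
edge 9.452831437942953
```

apply_moves([
  [-1, 0, 0, 0, -8.2],
  [-1, 0, 0, 0, -8.2],
  [-1, 0, 0, 0, -8.2],
  [-1, 0, 0, 0, -8.2],
  [-1, -15.5, -49.1, 0, 0],
  [-1, -15.5, -49.1, 0, 0],
  [-1, -15.5, -49.1, 0, 0],
  [-1, -15.5, -49.1, 0, 0],
  [-1, -15.5, -49.1, 0, 0],
  [-1, -15.5, -49.1, 0, 0],
  [-1, -15.5, -49.1, 0, 0],
  [-1, -15.5, -49.1, 0, 0],
  [-1, -15.5, -49.1, 0, 0],
  [-1, -15.5, -49.1, 0, 0],
  [-1, -15.5, -49.1, 0, 0],
  [-1, -15.5, -49.1, 0, 0],
  [-1, -15.5, -49.1, 0, 0],
  [-1, -15.5, -49.1, 0, 0],
], newtons=40)

```text
time_s: 2.45
eef_pos: [541.0, -142.8, 253.1]
ee_rot: [-0.0, -0.1, 0.995, 0.0]
force: [-0.0, 0.9, 0.8]
grip_width: 0.999
grip_force: 0.0
```

apply_moves([
  [-1, 0, 2, 40, 0],
  [-1, 0, 0, 40, 0],
  [-1, 0, 0, 40, 0],
  [-1, 0, 0, 20, 0],
  [-1, 0, 0, 0, 0],
  [-1, 0, 0, 0, 0],
])

```text
time_s: 3.2
eef_pos: [540.5, -139.5, 114.3]
ee_rot: [0.001, -0.1, 0.995, -0.0]
force: [0.7, -0.1, 0.3]
grip_width: 0.999
grip_force: 0.0
```

```bash
python3 - <<'E'
from h import *
p=sense();print(p["eef_pos"],p["ee_rot"],p["joints"])
a=crop("top",230,60,80,120,5); b=crop("scene",180,170,80,120,5)
cv2.imwrite("pics/c2.png",np.hstack([a,b]))
E
```

```text
[ 540.45551223 -139.46793328  114.32238855] [ 6.40754864e-04 -1.00195585e-01  9.94967467e-01 -4.15983604e-04] [-4.62438867e-01  5.27796906e-01  1.56760494e+00 -2.29962535e-05
  1.04466305e+00 -2.23395171e+00]
```

View pics/c2.png

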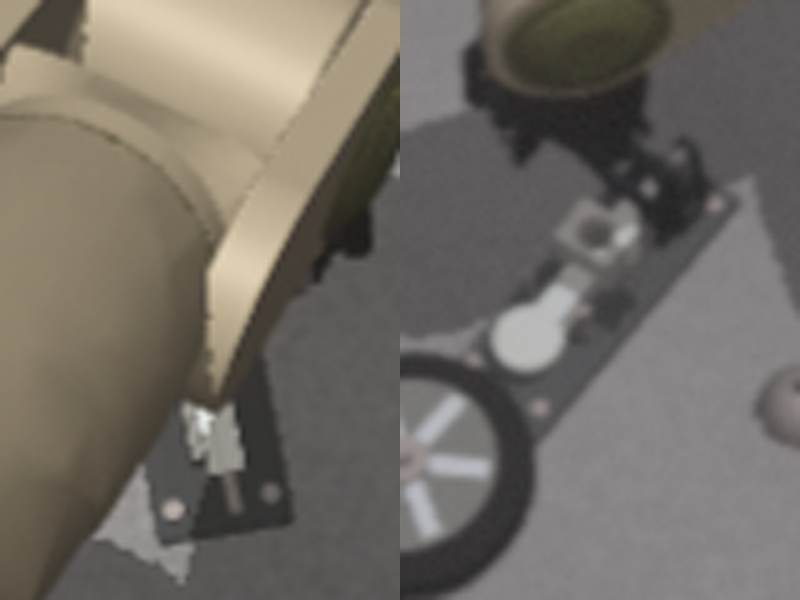

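apply_moves([
  [-1, 0, 0, 22, 0],
  [-1, 0, 0, 22, 0],
  [-1, 0, 0, 20, 0],
  [-1, 0, 0, 0, 0],
  [-1, 0, 0, 0, 0],
  [1, 0, 0, 0, 0],
  [1, 0, 0, 0, 0],
  [1, 0, 0, 0, 0],
  [1, 0, 0, 0, 0],
  [1, 0, 0, 0, 0],
  [1, 0, 0, 0, 0],
  [1, 0, 0, 0, 0],
  [1, 0, 0, 0, 0],
])

```text
time_s: 4.92
eef_pos: [540.3, -139.4, 49.8]
ee_rot: [0.0, -0.1, 0.995, -0.0]
force: [0.1, -1.0, 5.4]
grip_width: 0.436
grip_force: 41.4
```

apply_moves([
  [1, 0, 0, -5, 0],
  [1, 0, 0, -10, 0],
  [1, 0, 0, -15, 0],
  [1, 0, 0, -15, 0],
  [1, 0, 0, -15, 0],
  [1, 0, 0, -5, 0],
  [1, 0, 0, 0, 0],
  [1, 0, 0, 0, 0],
])

```text
time_s: 5.92
eef_pos: [539.7, -139.2, 113.8]
ee_rot: [-0.0, -0.1, 0.995, 0.0]
force: [-0.1, -0.1, -2.4]
grip_width: 0.437
grip_force: 40.6
```

```bash
python3 - <<'E'
from h import *
p=sense();print(p["eef_pos"],p["ee_rot"],p["grip_width"],p["force"])
b=crop("scene",150,150,110,120,5)
for x in range(0,550,50): cv2.putText(b,str(x),(x,8),0,.3,(0,255,255),1)
cv2.imwrite("pics/c3.png",b)
E
```

```text
[ 539.72749596 -139.15253517  113.75441528] [-4.79125363e-04 -1.00165417e-01  9.94970642e-01  2.83238253e-04] 0.4368974599810393 [-0.14344364 -0.05448561 -2.39179071]
```

View pics/c3.png

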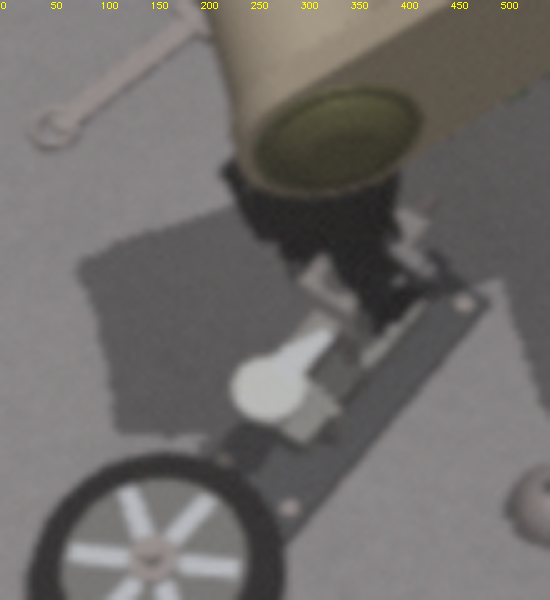

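apply_moves([
  [1, 0, 0, -10, 0],
  [1, 0, 0, 0, 10.65],
  [1, 0, 0, 0, 10.65],
  [1, 0, 0, 0, 10.65],
  [1, 0, 0, 0, 10.65],
  [1, 0, 0, 0, 10.65],
  [1, 0, 0, 0, 10.65],
  [1, 0, 0, 0, 10.65],
  [1, 0, 0, 0, 10.65],
  [1, 0, 0, 0, 10.65],
  [1, 0, 0, 0, 10.65],
  [1, 0, 0, 0, 10.65],
  [1, 0, 0, 0, 10.65],
  [1, 0, 0, 0, 10.65],
  [1, 0, 0, 0, 10.65],
  [1, 0, 0, 0, 10.65],
  [1, 0, 0, 0, 10.65],
  [1, 0, 0, 0, 10.65],
  [1, 0, 0, 0, 0],
])

```text
time_s: 8.35
eef_pos: [540.1, -139.3, 124.7]
ee_rot: [0.0, 0.996, 0.092, 0.0]
force: [-0.1, 0.2, -2.0]
grip_width: 0.441
grip_force: 40.5
```

apply_moves([
  [1, 0, 50, 0, 0],
  [1, 0, 50, 0, 0],
  [1, 0, 50, 0, 0],
  [1, 0, 0, 0, 0],
  [1, 0, 0, 0, 0],
  [1, 0, 0, 0, 0],
])

```text
time_s: 9.1
eef_pos: [567.3, -285.6, 124.5]
ee_rot: [-0.0, 0.996, 0.092, -0.0]
force: [0.1, 0.0, -2.0]
grip_width: 0.441
grip_force: 41.2
```

```bash
python3 - <<'E'
from h import *
p=sense();print(p["eef_pos"],p["ee_rot"],p["grip_width"],p["force"])
a=crop("top",230,60,80,120,5); b=crop("scene",160,160,80,120,5)
cv2.imwrite("pics/c4.png",np.hstack([a,b]))
E
```

```text
[ 567.29088685 -285.62884412  124.4879745 ] [-1.27898944e-04  9.95730051e-01  9.23127480e-02 -6.93541360e-05] 0.44097889184103833 [ 0.13250968  0.01123096 -2.04653336]
```

View pics/c4.png

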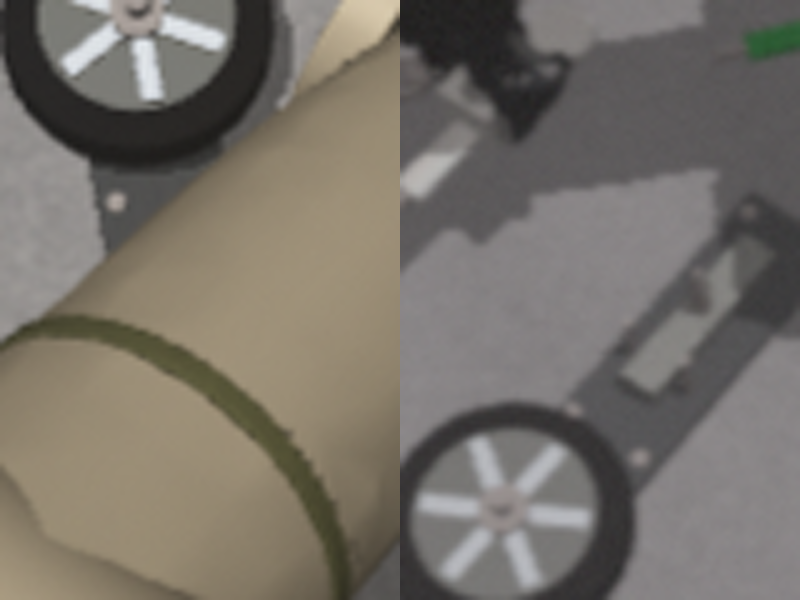

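```bash
python3 - <<'E'
from h import *
s=lambda x,y,z:ray("scene",160+(x-400)/5,160+y/5,z)[:2].round(1)
print("tip",s(697,271,73),"base",s(706,306,31),"rail corners",s(622,376,30),s(655,394,30),s(745,238,30),s(772,258,30))
print("stops",s(626,347,50),s(688,357,50))
p=sense()["eef_pos"];a=np.radians(10.59);u=np.array([np.cos(a),np.sin(a),0])
h=np.array([p[0],p[1],119.5])
print("pred hub",proj("scene",h),"pred tip",proj("scene",h+88*u-[0,0,11]),"pred paddle end",proj("scene",h-87*u-[0,0,11]))
b=crop("scene",120,140,60,90,9) ; b2=crop("scene",195,190,50,81,10)
b2=b2[:810]
o=np.hstack([b[:600] if 0 else cv2.resize(b,(400,600)),cv2.resize(b2,(370,600))]);cv2.imwrite("pics/c5.png",o)
E
```

```text
tip [ 539.7 -137.8] base [ 538.  -136.1] rail corners [ 602.6 -135.7] [ 596.4 -114. ] [ 490.6 -154.8] [ 488.2 -133.7]
stops [ 594.1 -139.2] [ 572.8 -110.1]
pred hub (np.float64(176.6578299569409), np.float64(179.2782737741286)) pred tip (np.float64(156.43415894812836), np.float64(202.84748718072703)) pred paddle end (np.float64(196.62249605761048), np.float64(161.399525145096))
```

View pics/c5.png

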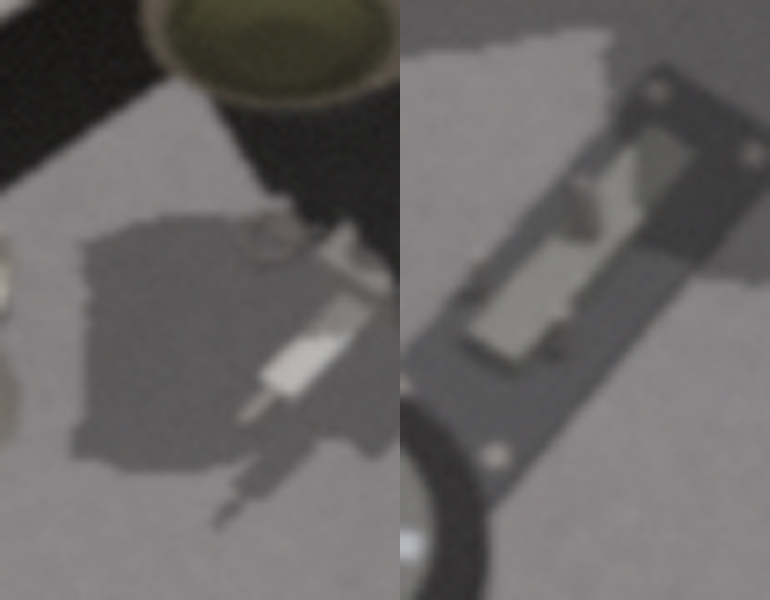

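apply_moves([
  [1, 0, -50, 0, 0],
  [1, 0, -50, 0, 0],
  [1, 0, -50.5, 0, 0],
  [1, 0, 0, 0, 0],
  [1, 0, 0, 10, 0],
  [1, 0, 0, 10, 0],
  [1, 0, 0, 8, 0],
  [1, 0, 0, 4, 0],
  [1, 0, 0, 4, 0],
  [1, 0, 0, 4, 0],
  [1, 0, 0, 0, 0],
  [1, 0, 0, 0, 0],
])

```text
time_s: 10.8
eef_pos: [540.0, -138.8, 84.5]
ee_rot: [0.0, 0.996, 0.091, 0.0]
force: [-0.3, -0.3, -1.9]
grip_width: 0.441
grip_force: 41.5
```

apply_moves([
  [1, 0, 0, 6, 0],
  [1, 0, 0, 6, 0],
  [1, 0, 0, 6, 0],
  [1, 0, 0, 6, 0],
  [1, 0, 0, 5, 0],
  [1, 0, 0, 2, 0],
  [1, 0, 0, 0, 0],
  [1, 0, 0, 0, 0],
])

```text
time_s: 11.8
eef_pos: [540.0, -138.8, 53.5]
ee_rot: [0.0, 0.996, 0.091, 0.0]
force: [0.1, -0.5, -2.9]
grip_width: 0.439
grip_force: 41.5
```

apply_moves([
  [1, 0, 0, 1.5, 0],
  [1, 0, 0, 1, 0],
  [1, 0, 0, 0.7, 0],
  [1, 0, 0, 0.5, 0],
  [1, 0, 0, 0, 0],
  [1, 0, 0, 0, 0],
])

```text
time_s: 12.55
eef_pos: [539.9, -138.7, 49.9]
ee_rot: [0.0, 0.996, 0.091, 0.0]
force: [-3.0, 0.4, 4.0]
grip_width: 0.44
grip_force: 42.0
```

apply_moves([
  [0.1, 0, 0, 0, 0],
  [0.05, 0, 0, 0, 0],
  [0, 0, 0, 0, 0],
  [-0.1, 0, 0, 0, 0],
  [-0.4, 0, 0, 0, 0],
  [-1, 0, 0, 0, 0],
  [-1, 0, 0, 0, 0],
  [-1, 0, 0, 0, 0],
  [-1, 0, 0, -15, 0],
  [-1, 0, 0, -25, 0],
  [-1, 0, 0, -40, 0],
  [-1, 0, 0, -50, 0],
  [-1, -50, 50, 0, 0],
  [-1, -50, 50, 0, 0],
  [-1, -50, 50, 0, 0],
  [-1, -50, 50, 0, 0],
  [-1, 0, 0, 0, 0],
  [-1, 0, 0, 0, 0],
])

```text
time_s: 14.8
eef_pos: [398.2, -344.5, 180.3]
ee_rot: [0.0, 0.996, 0.091, 0.0]
force: [0.0, 0.8, -0.0]
grip_width: 1.001
grip_force: 0.0
```

```bash
python3 - <<'E'
from h import *
p=sense();print(p["eef_pos"],p["time_s"],p["force"],p["grip_width"])
a=crop("top",230,60,80,120,5); b=crop("scene",160,170,80,120,5)
cv2.imwrite("pics/c6.png",np.hstack([a,b]))
E
```

```text
[ 398.24077045 -344.48885381  180.28533854] 14.8 [ 0.04343196  0.81824157 -0.02400236] 1.0014266126954414
```

View pics/c6.png

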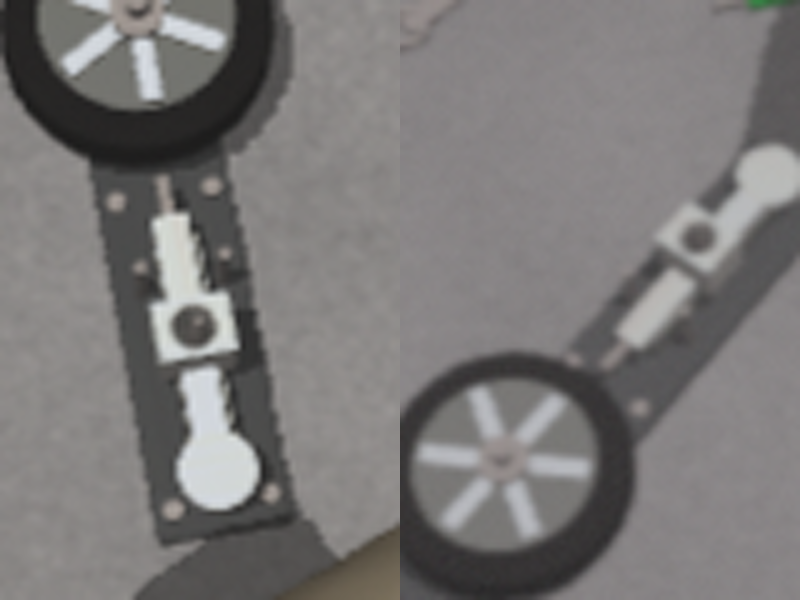

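The hub is seated on the pin (top crop (195,327)). The pointer (163,185) faces the wheel, between the stop pins at (140,267) and (226,254). The paddle (218,470) is at the far end.

```bash
python3 -c "
from rig import ctrl
print(ctrl.finish_job())"
```

```text
the job is handed in; nothing more can be done
None
```

I lifted the reversed gauge arm off its pin, turned it end for end and lowered it fully down on the same pin with its pointer towards the wheel between the stop pins; the other stand's arm was left alone and the job is handed in.

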